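Tighten the pivot nut of the folding tray stand

TASK

Tighten the pivot of the folding stand lying on the table. First run its wing nut down by hand, without the spanner: push the wings round clockwise (seen from above) until the nut is finger-tight; then slip the open-ended spanner onto the hexagon below the wings and turn the nut clockwise with it until it goes no further. Take the spanner off without loosening the nut and lay it back level on the narrow wooden block it came from; leave the candle jar, potted plant and mug where they stand.

Things in the scene. Friction and masses are not known exactly. Their poses are not given: they have to be found in the camera images.
- stand: Folding stand lying flat, fixed to the table: two grey legs, each 462 long, 42 wide, 20 thick, crossed one over the other as a narrow X (0.28 rad either side of the stand's x axis), upper face 40 above the table. Origin on the table under the crossing, on the axis of the upright bolt (16 thick, top at 95 above the table) that carries the nut.
- nut_mid (a point): Mid-height of the brass nut's hexagon, on the bolt axis; turns with the nut, z up. Hexagon 40 across flats, from 44 to 70 above the table, over a washer 54 across. Its flats face along the nut's x axis and every 60 deg from it, so an open jaw slips on heading 30, 90, 150, ... deg from that axis. Above the hexagon a boss 33 across carries two wings.
- wing (a point): Point in one of the nut's two upright wings, 30 from the axis along the nut's +x, 89 above the table; axes as nut_mid. The wings stand along +x and -x of the nut, each reaching 42 from the axis, 9 thick, from 74 to 104 above the table.
- nut (a joint): Free running of the nut on its thread, rad, grows clockwise seen from above: starts between 0 and 0.7, finger-tight at 2.4; light to turn (about 0.1 N m). It can also be turned back.
- hub (a joint): Final tightening of nut and washer together past finger-tight, rad, clockwise: 0 at the start, 0.6 at the hard stop; needs about 0.75 N m. The nut's whole angle is the sum of joints nut and hub: its x axis lies that far clockwise of the stand's x axis.
- spanner: Loose steel open-ended spanner lying flat, 14 thick, 199 long, 0.35 kg. Origin on its underside below its centre of mass, in the handle (24 wide, from 34 ahead of the origin to 60 behind it); x points to the jaw, z up. Behind the handle a round eye 40 across ends 90 behind the origin; the head is 71 wide, 34 to 109 ahead.
- jaw (a point): Centre of the spanner's jaw, 80 ahead of the spanner's origin and 7 above its underside, axes as the spanner's. The mouth opens to +x between parallel prongs 43 apart, flared at the tips (tips 28 ahead of this point); throat 24 behind this point.
- rest: Narrow dark wooden block fixed on the table, 50 (x) by 110 (y) and 45 high; origin under its centre. The spanner starts lying across its top, its handle along the block's x axis, overhanging at both ends.
- candle: Candle in a glass jar, 76 across, 100 high; origin under its centre. Leave it.
- plant: White ceramic pot with a small plant, 90 across, pot 85 high, leaves to about 160; origin under its centre. Leave it.
- mug: White mug, 80 across, 90 high; origin under its centre. Leave it.
Not all that is in view belongs to the job. Of the things shaped like the spanner, the steel one is meant. There is more than one size of the rest; the job needs the smaller.

How it is judged:
By the outcome, as a careful person would: the job done as asked, in the order asked, and still so for the second after the job is handed in, with the robot touching nothing.
It also fails if it takes over 66 s, if anything falls off the work surface, if the arm or the gripper's body presses on something with over 40 N, if the wrist force passes 120 N, or if a joint passes its speed limit or range.

ROBOT

A 6-joint arm with a two-finger parallel gripper is mounted at the origin on the work surface. World frame = base frame: x ahead of the robot, y to its left, z up, the work surface at z = 0. Lengths are in m, angles in rad, forces in N, time in s.
With the tool pointing down it reaches from about 0.4 to 0.825 m from the base axis. Payload 7 kg.
Tool frame: the origin (TCP) lies at the very end of the fingers, on their centre line; the grasp point (between the pads) lies 19 mm behind it (arm.grasp_offset is the distance from the TCP to the grasp point, in m); z points along the fingers, y is the line along which they close (so a half turn about z gives the same grasp; the last joint's range is limited). The gripper opens to 88 mm and grips with 3 to 60 N. Pads are 19 mm wide; open, the fingers measure 130 mm over their backs; the gripper's body (78 mm by 193 mm) begins 47 mm behind the grasp point.
Start: joints at [-0.984, 0.359, 0.012, 0, -1.224, -0.288], TCP at [0.199, -0.645, 0.227] pointing down, gripper open.
Joint ranges: [-3.07, 3.07], [-1.43, 2.12], [-1.02, 1.25], [-3.03, 1.67], [-3.05, -0], [-3.03, 3.03]. Speed limits (rad/s): [2.39, 2.39, 3.01, 3.14, 3.14, 3.14].

INTERFACE

Orientations are given as [roll, pitch, yaw] about the fixed x, y, z axes, in that order (R = Rz(yaw) Ry(pitch) Rx(roll)).
In Python, from station import get_state, cams, arm, nets gives the robot as it stands.
- The arm moves only by the shell command python3 -m creep 'ROWS' [FORCE]. ROWS is a JSON object of lists of equal length, an entry for each row: "translation": the shift along the world's x, y, z in mm, a list of three; "spin": the turn about the world's z in rad; "gripper": the opening, from 0 (shut) to 1 (fully open). In form: {"translation": [[dx, dy, dz], ...], "spin": [spin, ...], "gripper": [gripper, ...]}. A call has 1 to 8 rows; each row shifts and turns the commanded pose from where the row before left it; what a row does not reach is not made up. A row lasts 1/10 s, in which the tool goes at most 50 mm and 8.59 degrees, less where a joint would pass 70% of its speed; a pose out of reach is approached as far as the arm can. A call is refused whole if a number of a shift passes 50 or a number of a turn 0.15, either way. A call with a gripper value outside its range is refused whole. The fingers move at their own pace and stop on an object; FORCE is the grip in N (left out, the last holds). Time passes only in rows, so rows that do not move let the fingers close. It gives the time, the measured TCP pose, the force, the opening and the grip force at its end, in the units of the state.
- get_state(): the state, without advancing time (a new reading comes with each control period).
- cams.grab_frame(name): name is "side" or "top" or "wrist"; returns a dict with "img" (480x640x3 uint8, red, green, blue), "mtx" (3x3 intrinsics, pixels), "R" (3x3) and "t" (3): a world point X has camera coordinates R X + t. Camera axes: x right, y down, z forward; pixel columns grow to the right and rows downward; lengths in m; the calibration is good to about 2 mm. The wrist camera is an equidistant fisheye: a pixel r from the principal point sees the ray r / f radians off the axis. A picture is of the moment at which its call begins. There is no depth.
- arm.job_done(): hands the job in; it is judged then, once.
Trained networks look in the newest picture that a camera, given by its name, has taken for a name from the list of things; names that differ only in an ending like _2 or _b are one class to them, and where a whole thing is asked for, a point or a joint stands for the part that bears it (a point fixed in the world has none). Each returns a list of dicts, best first, with "confidence" (0 to 1); they miss things now and then, are a little off and sometimes report something else, mostly with a low value. They report only what shows in the picture. A call takes as long as a camera call. They do not tell look-alikes from the thing itself.
- nets.search_frame(camera, label): "centre" ([x, y, z] in m, in world coordinates, good to about 4 mm: the middle of the surface that is visible of it).
- nets.pinpoint(camera, label): "centre" ([x, y, z] in m, in world coordinates, good to about 4 mm: a listed point, or the origin of a listed thing).
The state is a dict: "t": time; "q": joint angles; "qd": joint speeds; "joint_efforts": joint torques, N m; "eef_pos": TCP position; "ee_rot": TCP orientation; "force": force on the tool from outside, world axes, zero at the start; "moment": the same for the moment, N m; "width": finger opening in m; "gripper_force": force on a finger pad.
Only numpy, scipy, OpenCV 4.12 (cv2) and the standard library are available. Lean on these libraries where they do the work, as an engineer would, in place of code of your own. Each camera call takes 0.05 s, during which the arm holds its last target. There are 200 camera calls.

## Working session

There is one attempt and no reset: what is moved stays moved. The work goes in short steps, Python scripts to look and compute and a shell command to move; the robot and the scene stay as the last step left them, time stands still between calls to the robot, and variables do not carry over. Pictures are saved under pics/ and viewed, at most 10 in all, crops included, and the job is handed in when it is done.

```bash
mkdir -p pics; ls
python3 - <<'E'
from station import get_state,cams,arm,nets
import cv2
s=get_state();print({k:s[k] for k in('t','eef_pos','ee_rot','width')})
for c in('top','side'):
    f=cams.grab_frame(c);cv2.imwrite(f'pics/{c}0.png',f['img'][:,:,::-1])
    for l in('stand','nut_mid','wing','spanner','jaw','rest','candle','plant','mug'):
        for d in nets.pinpoint(c,l)[:3]:print(c,l,[round(float(v),3) for v in d['centre']],round(d['confidence'],2))
print(get_state()['t'])
E
```

```text
pics
{'t': 0.0, 'eef_pos': array([ 0.19851638, -0.64462739,  0.22561617]), 'ee_rot': array([ 3.13992867e+00, -1.27384804e-04, -2.84298830e+00]), 'width': 0.08781351478983476}
top stand [0.613, 0.081, -0.001] 0.87
top stand [0.486, -0.298, 0.041] 0.66
top nut_mid [0.612, 0.081, 0.053] 0.76
top wing [0.637, 0.062, 0.088] 0.59
top spanner [0.549, -0.489, 0.003] 0.94
top spanner [0.482, -0.3, 0.043] 0.74
top spanner [0.478, -0.283, -0.001] 0.7
top jaw [0.564, -0.29, 0.052] 0.95
top jaw [0.574, -0.414, 0.01] 0.8
top jaw [0.748, -0.213, -0.002] 0.44
top rest [0.329, -0.169, -0.002] 0.6
top rest [0.479, -0.282, -0.004] 0.56
top rest [0.614, 0.081, 0.0] 0.16
top candle [0.53, 0.399, -0.004] 0.75
top plant [0.75, -0.215, -0.003] 0.72
top plant [0.56, -0.288, 0.051] 0.2
top mug [0.732, 0.402, -0.004] 0.83
side stand [0.617, 0.081, 0.003] 0.96
side nut_mid [0.612, 0.08, 0.061] 0.92
side nut_mid [0.615, 0.084, 0.003] 0.73
side wing [0.617, 0.08, 0.0] 0.67
side wing [0.635, 0.068, 0.086] 0.62
side spanner [0.553, -0.489, -0.002] 0.77
side spanner [0.483, -0.305, 0.044] 0.6
side jaw [0.566, -0.288, 0.057] 0.84
side jaw [0.575, -0.417, 0.006] 0.6
side rest [0.33, -0.17, 0.0] 0.88
side rest [0.481, -0.286, 0.001] 0.84
side plant [0.748, -0.213, 0.001] 0.59
side plant [0.567, -0.291, 0.054] 0.38
side mug [0.726, 0.396, 0.003] 0.71
side mug [0.751, -0.213, -0.0] 0.67
1.0
```

View pics/top0.png

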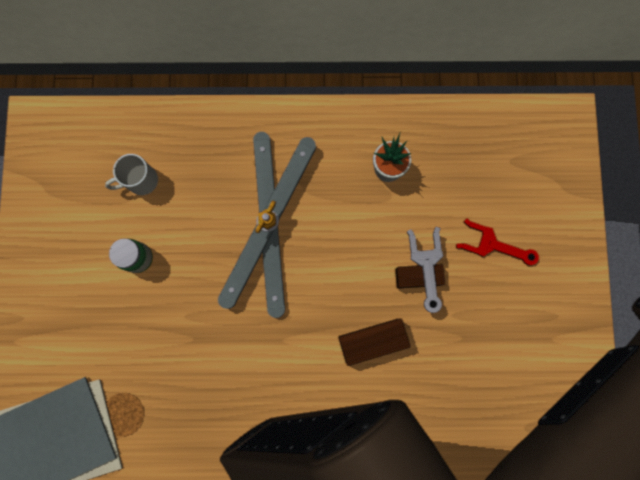

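View pics/side0.png

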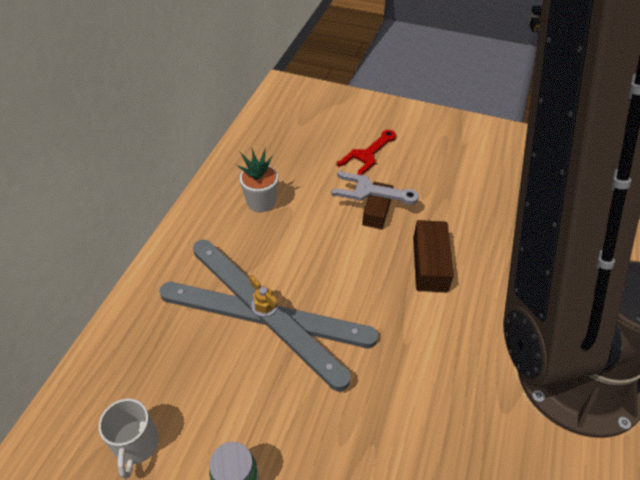

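The top view shows the stand's X, with the brass wing nut at (267,217). The candidates are:
- **Spanners:** steel at (428,265) lying on a block, and red at (500,246) flat on the table. I choose the steel one.
- **Blocks:** small at (420,277) under the steel spanner, and large at (375,342). I choose the small one.
- **Left alone:** plant (392,160), mug (133,175) and candle (128,254).

Next is one close crop, plus measurements of the stand and spanner angles.

```bash
cat > h.py <<'E'
import numpy as np,cv2
from station import get_state,cams,arm,nets
def ray(f,uv,cam):
    K=f['mtx'];x=(uv[0]-K[0,2])/K[0,0];y=(uv[1]-K[1,2])/K[1,1]
    if cam=='wrist':
        r=np.hypot(x,y)+1e-12;d=np.array([x/r*np.sin(r),y/r*np.sin(r),np.cos(r)])
    else:d=np.array([x,y,1.])
    return f['R'].T@d, -f['R'].T@f['t']
def at(f,uv,z,cam):
    d,c=ray(f,uv,cam);return c+d*(z-c[2])/d[2]
def pix(f,X,cam):
    p=f['R']@np.asarray(X,float)+f['t'];K=f['mtx']
    if cam=='wrist':
        r=np.hypot(p[0],p[1])+1e-12;a=np.arctan2(r,p[2]);x,y=p[0]/r*a,p[1]/r*a
    else:x,y=p[:2]/p[2]
    return np.array([K[0,0]*x+K[0,2],K[1,1]*y+K[1,2]])
E
python3 - <<'E'
from h import *
f=cams.grab_frame('top');im=f['img']
# leg screw/leg ends: upper leg z .04, lower leg z .02 ; orient by minAreaRect of pieces
for n,(a,b),z in(('legA',((262,140),(278,308)),.02),('legB',((307,146),(228,300)),.04)):
    A,B=at(f,a,z,'top'),at(f,b,z,'top');d=A-B;print(n,A.round(3),B.round(3),np.arctan2(d[1],d[0]).round(3),np.linalg.norm(d).round(3),((A+B)/2).round(3))
h=cv2.cvtColor(im,cv2.COLOR_RGB2HSV)
# spanner: low saturation bright in box
box=np.zeros(im.shape[:2],bool);box[222:316,400:450]=1
m=box&(h[...,1]<60)&(h[...,2]>90);ys,xs=np.nonzero(m);P=np.array([at(f,(x,y),.059,'top')[:2] for x,y in zip(xs,ys)])
mu=P.mean(0);w,v=np.linalg.eigh(np.cov((P-mu).T));print('spanner',len(P),mu,np.arctan(v[1,1]/v[0,1]),P.min(0),P.max(0))
a=cv2.resize(im[190:300,235:300],None,fx=5,fy=5,interpolation=2);b=cv2.resize(im[210:320,390:485],None,fx=5,fy=5,interpolation=2)
cv2.imwrite('pics/crop.png',np.hstack([a,b])[:,:,::-1])
E
```

```text
legA [0.821 0.094 0.02 ] [0.406 0.052 0.02 ] 0.101 0.417 [0.613 0.073 0.02 ]
legB [ 0.798 -0.018  0.04 ] [0.425 0.168 0.04 ] -0.462 0.417 [0.612 0.075 0.04 ]
spanner 1156 [ 0.4987597  -0.29955649] 0.08889039664821019 [ 0.39403443 -0.33375082] [ 0.59258967 -0.2531878 ]
```

View pics/crop.png

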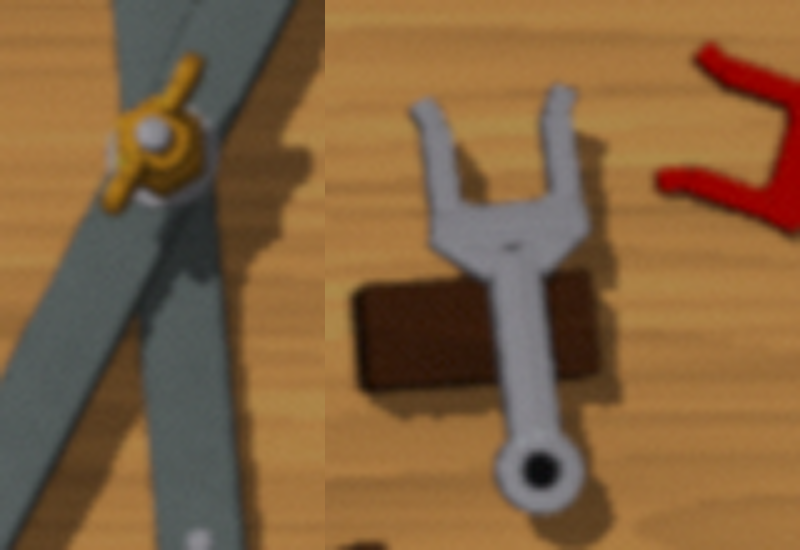

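The crop confirms the steel spanner on the small block, with its jaw up at about heading 0.1. The brass wings lie along about -0.5 rad. Moving over the nut for the wrist camera.

```bash
python3 -m creep '{"translation":[[23,40,0],[23,40,0],[23,40,0],[23,40,0],[23,40,0],[23,40,0]],"spin":[0.13,0.13,0.13,0.13,0.13,0.13],"gripper":[1,1,1,1,1,1]}'
python3 -m creep '{"translation":[[23,40,0],[23,40,0],[23,40,0],[23,40,0],[23,40,0],[23,40,0]],"spin":[0.13,0.13,0.13,0.13,0.13,0.13],"gripper":[1,1,1,1,1,1]}'
python3 -m creep '{"translation":[[23,40,0],[23,40,0],[23,40,0],[23,40,0],[23,40,0],[23,40,0],[0,0,0],[0,0,0]],"spin":[0.13,0.13,0.13,0.13,0.13,0.13,0,0],"gripper":[0.3,0.3,0.3,0.3,0.3,0.3,0.3,0.3]}'
python3 - <<'E'
from h import *
s=get_state();print(s['t'],s['q'].round(3),s['eef_pos'].round(4),s['ee_rot'].round(3),s['width'],s['force'])
f=cams.grab_frame('wrist');cv2.imwrite('pics/w1.png',f['img'][:,:,::-1])
print('cam',(-f['R'].T@f['t']).round(3),f['mtx'].round(1).tolist())
for l in('nut_mid','wing','stand'):
    for d in nets.pinpoint('wrist',l)[:2]:print(l,np.round(d['centre'],4),round(d['confidence'],2),pix(f,d['centre'],'wrist').round(0))
E
```

```text
t: 1.65
eef_pos: [0.3373, -0.4035, 0.2268]
ee_rot: [-3.141, -0.0, -2.058]
force: [1.1, 0.1, -0.4]
width: 0.0874
gripper_force: 0.0
t: 2.25
eef_pos: [0.4754, -0.1632, 0.2271]
ee_rot: [-3.141, -0.0, -1.277]
force: [0.8, 0.0, 0.4]
width: 0.0878
gripper_force: 0.0
t: 3.05
eef_pos: [0.6128, 0.076, 0.2258]
ee_rot: [3.141, 0.001, -0.502]
force: [-0.6, 0.0, 1.1]
width: 0.0297
gripper_force: 0.0
3.05 [ 0.439  0.266 -0.122 -0.    -1.184  0.63 ] [0.6128 0.076  0.2258] [ 3.141e+00  1.000e-03 -5.020e-01] 0.029740508312308716 [-0.61773595  0.00632703  1.08017061]
cam [0.679 0.041 0.383] [[371.6, 0.0, 319.4], [0.0, 371.6, 236.7], [0.0, 0.0, 1.0]]
nut_mid [0.6135 0.0837 0.0598] 0.97 [312. 220.]
wing [0.6409 0.0631 0.0897] 0.86 [318. 188.]
stand [ 0.6121  0.0829 -0.0026] 0.97 [315. 207.]
```

View pics/w1.png

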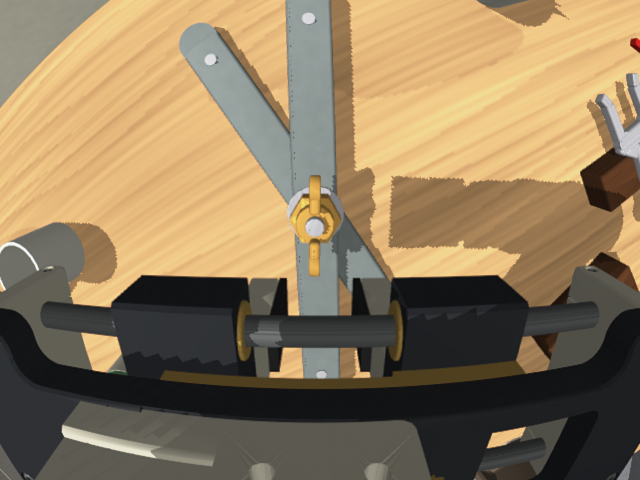

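The wrist view shows the nut at (315,222). The wings run almost parallel to the image column, with tips at (315,178) and (315,273), and the bolt top is at (315,228). Working out the axis and the wing angle.

Run:
```python
from h import *
f=cams.grab_frame('wrist');im=f['img']
print('bolt',at(f,(315,228),.095,'wrist').round(4))
h=cv2.cvtColor(im,cv2.COLOR_RGB2HSV)
A=at(f,(315,179),.1,'wrist');B=at(f,(315,273),.1,'wrist');d=A-B
print(A.round(4),B.round(4),np.arctan2(d[1],d[0]),np.linalg.norm(d))
# screws on upper leg / lower leg
P=at(f,(308,18),.04,'wrist');Q=at(f,(321,376),.04,'wrist');S=at(f,(210,60),.02,'wrist')
for n,a in(('upper',P),('upper near',Q),('lower',S)):
    e=a-[.613,.082,0];print(n,a.round(3),np.arctan2(e[1],e[0]),np.hypot(*e[:2]))
e=P-Q;print(np.arctan2(e[1],e[0]))
# brass pixels principal axis at z~.1
m=(h[...,0]>12)&(h[...,0]<28)&(h[...,1]>190);m[:150]=0;m[285:]=0;m[:,:280]=0;m[:,350:]=0
ys,xs=np.nonzero(m);print(len(xs),xs.min(),xs.max(),ys.min(),ys.max())
for r in range(ys.min(),ys.max()+1,6):print(r,xs[ys==r].mean().round(1),xs[ys==r].min(),xs[ys==r].max())
```

```text
bolt [0.6135 0.0785 0.095 ]
[0.6486 0.0589 0.1   ] [0.5813 0.0964 0.1   ] -0.5083740494589143 0.07701757284832499
upper [ 0.779 -0.005  0.04 ] -0.48317942342397313 0.18763781661906237
upper near [0.446 0.165 0.04 ] 2.6798823053594574 0.1862261196363248
lower [0.798 0.096 0.02 ] 0.07594495608078633 0.18563073360916618
-0.4724854206178867Traceback (most recent call last):
  File "<stdin>", line 14, in <module>
    return umr_minimum(a, axis, None, out, keepdims, initial, where)
ValueError: zero-size array to reduction operation minimum which has no identity
```

```bash
python3 -m creep '{"translation":[[27,-11,-20],[0,0,-40],[0,0,-40],[0,0,-30],[0,0,-14],[0,0,0],[0,0,0]],"spin":[0,0,0,0,0,0,0],"gripper":[0.3,0.3,0.3,0.3,0.18,0.18,0.18]}'
python3 - <<'E'
from h import *
th=-0.5-0.14*np.arange(0,18);P=30*np.c_[np.cos(th),np.sin(th)]
print(np.diff(P,axis=0).round(1).tolist())
s=get_state();print(s['eef_pos'],s['ee_rot'],s['width'],s['force'],s['moment'])
f=cams.grab_frame('wrist');cv2.imwrite('pics/w2.png',f['img'][100:400,150:490,::-1])
E
```

```text
t: 4.0
eef_pos: [0.6406, 0.0638, 0.0841]
ee_rot: [-3.141, -0.001, -0.503]
force: [0.4, -0.5, 0.7]
width: 0.0161
gripper_force: 0.0
[[-2.3, -3.5], [-2.7, -3.2], [-3.2, -2.8], [-3.5, -2.3], [-3.8, -1.8], [-4.0, -1.2], [-4.1, -0.7], [-4.2, -0.1], [-4.2, 0.5], [-4.1, 1.1], [-3.9, 1.6], [-3.6, 2.2], [-3.3, 2.6], [-2.9, 3.1], [-2.4, 3.4], [-1.9, 3.7], [-1.4, 4.0]]
[0.64059846 0.06379754 0.08405129] [-3.14063053e+00 -1.47451366e-03 -5.02856755e-01] 0.016137792814514666 [ 0.39357314 -0.52154116  0.7175156 ] [-0.01979373  0.13133312 -0.06295943]
```

View pics/w2.png

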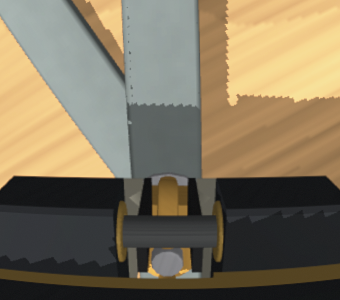

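The wing at crop (170,195) sits between the fingers, with the bolt head at (167,262). Sweeping it clockwise about the axis.

```bash
python3 -m creep '{"translation":[[-2.3,-3.5,0],[-2.7,-3.2,0],[-3.2,-2.8,0],[-3.5,-2.3,0],[-3.8,-1.8,0],[-4,-1.2,0],[-4.1,-0.7,0]],"spin":[-0.14,-0.14,-0.14,-0.14,-0.14,-0.14,-0.14],"gripper":[0.18,0.18,0.18,0.18,0.18,0.18,0.18]}'
python3 -m creep '{"translation":[[-4.2,-0.1,0],[-4.2,0.5,0],[-4.1,1.1,0],[-3.9,1.6,0],[-3.6,2.2,0],[-3.3,2.6,0],[0,0,0]],"spin":[-0.14,-0.14,-0.14,-0.14,-0.14,-0.14,0],"gripper":[0.18,0.18,0.18,0.18,0.18,0.18,0.18]}'
python3 - <<'E'
from h import *
s=get_state();print(s['eef_pos'],s['ee_rot'],s['force'],s['moment'])
E
```

```text
t: 4.75
eef_pos: [0.6182, 0.0493, 0.0851]
ee_rot: [-3.136, 0.001, -1.488]
force: [3.6, 1.8, -1.8]
width: 0.0159
gripper_force: 1.4
t: 5.45
eef_pos: [0.5938, 0.0565, 0.0849]
ee_rot: [-3.14, 0.003, -2.324]
force: [1.0, -2.1, -0.2]
width: 0.0158
gripper_force: 0.8
[0.59384858 0.05653172 0.08485973] [-3.13962975e+00  2.95994309e-03 -2.32445856e+00] [ 0.97665723 -2.06324167 -0.15840513] [-0.6420517  -0.13262564  0.02116248]
```

```bash
python3 -m creep '{"translation":[[-2.9,3.1,0],[-2.4,3.4,0],[0,0,0]],"spin":[-0.14,-0.14,0],"gripper":[0.18,0.18,0.18]}'
python3 -m creep '{"translation":[[-1.1,1.8,0],[0,0,0]],"spin":[-0.07,0],"gripper":[0.18,0.18]}'
python3 -m creep '{"translation":[[-1,1.9,0],[0,0,0]],"spin":[-0.07,0],"gripper":[0.18,0.18]}'
python3 - <<'E'
from h import *
s=get_state();print(s['q'].round(2),s['moment'])
f=cams.grab_frame('wrist');cv2.imwrite('pics/w3.png',f['img'][150:400,200:440,::-1])
for c in('wrist','top','side'):
  if c!='wrist':cams.grab_frame(c)
  for l in('nut_mid','wing'):
    for d in nets.pinpoint(c,l)[:2]:print(c,l,np.round(d['centre'],4),round(d['confidence'],2))
E
```

```text
t: 5.75
eef_pos: [0.5883, 0.063, 0.0842]
ee_rot: [-3.141, 0.002, -2.601]
force: [0.9, -1.4, 0.9]
width: 0.0159
gripper_force: 0.8
t: 5.95
eef_pos: [0.5872, 0.0648, 0.0836]
ee_rot: [-3.141, 0.002, -2.667]
force: [0.4, -1.6, 1.9]
width: 0.0155
gripper_force: 1.0
t: 6.15
eef_pos: [0.5863, 0.0665, 0.0834]
ee_rot: [-3.141, 0.002, -2.738]
force: [2.6, -4.0, 2.6]
width: 0.0156
gripper_force: 1.9
[ 0.44  0.35 -0.36  0.   -0.86 -1.61] [-1.19375955 -0.60201645 -0.00931651]
wrist nut_mid [0.6165 0.0865 0.0609] 0.72
wrist wing [0.5878 0.059  0.0897] 0.96
side wing [0.6158 0.0812 0.0022] 0.31
```

```bash
python3 -m creep '{"translation":[[-0.8,1.4,0],[0,0,0]],"spin":[-0.03,0],"gripper":[0.18,0.18]}'
python3 -m creep '{"translation":[[-0.7,1.4,0],[0,0,0]],"spin":[-0.03,0],"gripper":[0.18,0.18]}'
```

```text
t: 6.8
eef_pos: [0.5858, 0.0673, 0.0831]
ee_rot: [-3.14, 0.002, -2.772]
force: [6.3, -9.2, 2.2]
width: 0.0158
gripper_force: 5.2
t: 7.0
eef_pos: [0.5856, 0.0679, 0.0832]
ee_rot: [-3.139, 0.002, -2.802]
force: [9.5, -12.1, 2.0]
width: 0.016
gripper_force: 7.7
```

Force rose to 15 N with hardly any motion, so the nut is finger-tight. Backing off, opening, lifting and measuring the wings.

```bash
python3 -m creep '{"translation":[[1.5,-2.8,0],[0,0,0],[0,0,30],[0,0,40],[0,0,45],[-20,-20,20],[0,0,0],[0,0,0]],"spin":[0.06,0,0,0,0,0,0,0],"gripper":[0.3,0.3,0.3,0.5,1,1,1,1]}'
python3 - <<'E'
from h import *
f=cams.grab_frame('wrist');cv2.imwrite('pics/w4.png',f['img'][:,:,::-1])
for l in('nut_mid','wing','spanner','jaw','rest'):
    for d in nets.pinpoint('wrist',l)[:2]:print(l,np.round(d['centre'],4),round(d['confidence'],2),pix(f,d['centre'],'wrist').round(0))
E
```

```text
t: 7.8
eef_pos: [0.5646, 0.0469, 0.2174]
ee_rot: [3.14, 0.0, -2.744]
force: [-0.2, 0.4, 0.0]
width: 0.0609
gripper_force: 0.0
nut_mid [0.6124 0.0842 0.0598] 0.71 [336. 281.]
wing [0.5871 0.0596 0.0886] 0.6 [322. 257.]
spanner [ 0.4873 -0.2979  0.041 ] 0.78 [51. 34.]
jaw [ 0.5626 -0.292   0.0476] 0.87 [ 30. 101.]
rest [ 0.4784 -0.2752  0.0033] 0.61 [86. 36.]
```

View pics/w4.png

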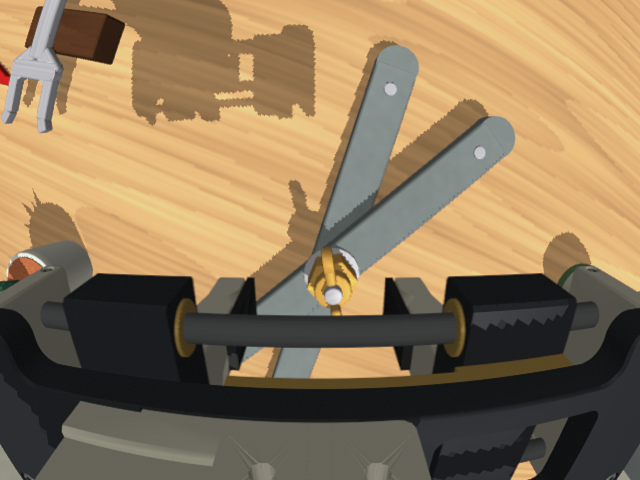

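```bash
python3 -m creep '{"translation":[[-4,-17,0],[-4,-17,0],[-4,-17,0],[-4,-17,0],[-4,-17,0],[-4,-17,0],[-4,-17,0],[-4,-17,0]],"spin":[0.142,0.142,0.142,0.142,0.142,0.142,0.142,0.142],"gripper":[1,1,1,1,1,1,1,1]}'
python3 -m creep '{"translation":[[-4,-17,0],[-4,-17,0],[-4,-17,0],[-4,-17,0],[-4,-17,0],[-4,-17,0],[-4,-17,0],[-4,-17,0]],"spin":[0.142,0.142,0.142,0.142,0.142,0.142,0.142,0.142],"gripper":[1,1,1,1,1,1,1,1]}'
python3 -m creep '{"translation":[[-4,-19,-10],[-4,-19,-10],[-4,-19,-10],[-4,-18,-10],[0,0,-10],[0,0,0]],"spin":[0.142,0.142,0.142,0.142,0,0],"gripper":[0.7,0.7,0.7,0.7,0.7,0.7]}'
python3 - <<'E'
from h import *
s=get_state();print(s['q'].round(2),s['eef_pos'],s['ee_rot'])
f=cams.grab_frame('wrist');cv2.imwrite('pics/w5.png',f['img'][:,:,::-1])
for l in('spanner','jaw','rest'):
    for d in nets.pinpoint('wrist',l)[:2]:print(l,np.round(d['centre'],4),round(d['confidence'],2),pix(f,d['centre'],'wrist').round(0))
im=cv2.imread('pics/w4.png')[:,:,::-1];print(im.shape)
E
```

```text
t: 8.9
eef_pos: [0.5332, -0.09, 0.2169]
ee_rot: [3.14, -0.0, -1.601]
force: [0.2, 0.7, -0.4]
width: 0.0877
gripper_force: 0.0
t: 9.7
eef_pos: [0.5012, -0.226, 0.2169]
ee_rot: [3.141, 0.001, -0.465]
force: [1.0, -0.8, 0.1]
width: 0.0879
gripper_force: 0.0
t: 10.3
eef_pos: [0.4844, -0.3002, 0.1654]
ee_rot: [-3.14, 0.003, 0.093]
force: [0.6, 0.3, 0.2]
width: 0.0618
gripper_force: 0.0
[-0.21  0.24 -0.31 -0.   -1.03  1.88] [ 0.48435509 -0.30016764  0.16542578] [-3.13996987  0.00326526  0.09270428]
spanner [ 0.4846 -0.2961  0.0415] 0.87 [316. 229.]
spanner [ 0.5527 -0.491  -0.0016] 0.6 [524. 168.]
rest [ 0.4793 -0.2799  0.0008] 0.95 [297. 221.]
(480, 640, 3)
```

View pics/w5.png

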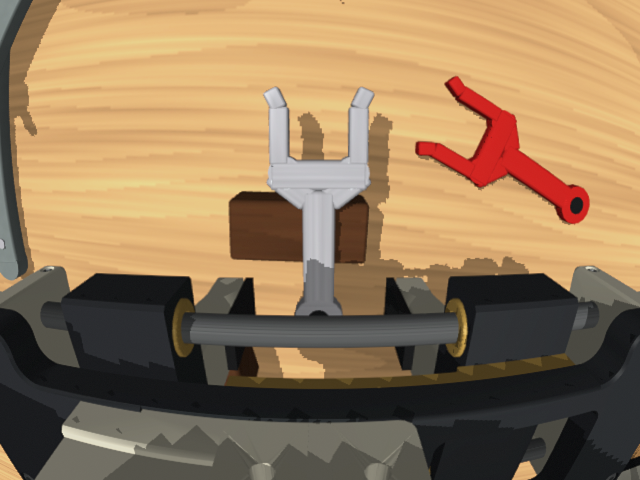

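The view shows the steel spanner centred between the open fingers: handle at column ~319, prongs at (278,125) and (359,125), and the block at (300,227). Measuring heading and the hex angle.

Run:
```python
from h import *
f=cams.grab_frame('wrist');im=f['img'];h=cv2.cvtColor(im,cv2.COLOR_RGB2HSV)
m=(h[...,1]<45)&(h[...,2]>120)
def segs(r):
    x=np.nonzero(m[r,255:380])[0]+255
    return [(int(g[0]),int(g[-1])) for g in np.split(x,np.nonzero(np.diff(x)>3)[0]+1)] if len(x) else []
pts=[]
for r in(110,120,130,140,150,170,210,225,240,255):
    s=segs(r);c=(s[0][0]+s[-1][1])/2;p=at(f,(c,r),.059,'wrist');pts.append(p[:2]);print(r,s,p[:2].round(4))
pts=np.array(pts);k=np.polyfit(pts[:,0],pts[:,1],1);print('heading',np.arctan(k[0]),'y at x=.484',np.polyval(k,.484))
xs=np.nonzero(m[:,319])[0];print('throat rows',xs[(xs>130)&(xs<200)].min(),at(f,(319,xs[(xs>130)&(xs<200)].min()),.059,'wrist'))
for uv in((274,92),(363,92)):print('tip',at(f,uv,.059,'wrist'))
# block corners top
for uv in((232,200),(230,258),(366,262),(367,205)):print('blk',at(f,uv,.045,'wrist').round(4))
```

```text
110 [(270, 286), (351, 367)] [ 0.5769 -0.2899]
120 [(270, 287), (349, 367)] [ 0.5697 -0.2906]
130 [(270, 287), (348, 367)] [ 0.5626 -0.2913]
140 [(270, 287), (349, 367)] [ 0.5554 -0.2919]
150 [(270, 287), (349, 367)] [ 0.5483 -0.2926]
170 [(270, 367)] [ 0.534 -0.294]
210 [(299, 337)] [ 0.5047 -0.2964]
225 [(303, 333)] [ 0.4935 -0.2975]
240 [(303, 333)] [ 0.482  -0.2986]
255 [(303, 332)] [ 0.4701 -0.2993]
heading 0.08874189420712933 y at x=.484 -0.2982786293655341
throat rows 163 [ 0.53904182 -0.29387184  0.059     ]
tip [ 0.58729372 -0.257358    0.059     ]
tip [ 0.59323348 -0.31986958  0.059     ]
blk [ 0.5037 -0.2291  0.045 ]
blk [ 0.4557 -0.229   0.045 ]
blk [ 0.4631 -0.3391  0.045 ]
blk [ 0.5094 -0.3339  0.045 ]
```

```bash
python3 -m creep '{"translation":[[-2,2,-40],[0,0,-40],[0,0,-28],[0,0,0]],"spin":[0,0,0,0],"gripper":[0.7,0.7,0.6,0.6]}'
```

```text
t: 10.95
eef_pos: [0.4811, -0.2973, 0.0565]
ee_rot: [-3.139, 0.006, 0.097]
force: [-0.8, 1.0, -0.4]
width: 0.0538
gripper_force: 0.0
```

```bash
python3 -m creep '{"translation":[[1,-1,-7.5],[0,0,0]],"spin":[-0.007,0],"gripper":[0.6,0.6]}'
python3 -m creep '{"translation":[[0,0,0],[0,0,0],[0,0,0],[0,0,0],[0,0,0],[0,0,0]],"spin":[0,0,0,0,0,0],"gripper":[0.1,0.1,0.1,0.1,0.1,0.1]}' 35
```

```text
t: 11.15
eef_pos: [0.4855, -0.2997, 0.053]
ee_rot: [3.141, -0.002, 0.09]
force: [0.8, -0.1, -0.4]
width: 0.0527
gripper_force: 0.0
t: 11.75
eef_pos: [0.4845, -0.2995, 0.0525]
ee_rot: [3.141, -0.0, 0.09]
force: [-0.5, 0.8, 4.6]
width: 0.0233
gripper_force: 35.0
```

Only about 6 mm of overlap on the handle. Regripping 3–4 mm lower while watching the force.

```bash
python3 -m creep '{"translation":[[0,0,0],[0,0,0],[-1.5,0.5,-3.5],[0,0,0]],"spin":[0,0,0,0],"gripper":[0.5,0.5,0.5,0.5]}'
python3 -m creep '{"translation":[[0,0,0],[0,0,0],[0,0,0],[0,0,0]],"spin":[0,0,0,0],"gripper":[0.1,0.1,0.1,0.1]}' 35
```

```text
t: 12.15
eef_pos: [0.4822, -0.2988, 0.0478]
ee_rot: [-3.141, 0.001, 0.09]
force: [0.4, -0.1, 0.3]
width: 0.0431
gripper_force: 0.0
t: 12.55
eef_pos: [0.4829, -0.2991, 0.0486]
ee_rot: [3.141, -0.0, 0.09]
force: [1.4, -0.7, -0.3]
width: 0.0233
gripper_force: 35.0
```

```bash
python3 -m creep '{"translation":[[0,0,15],[0,0,30],[0,0,40],[-4,20,0],[-4,35,0],[-4,35,0],[-4,38,0],[-4,38,0]],"spin":[0,0,0,0,-0.01,-0.01,-0.01,-0.01],"gripper":[0.1,0.1,0.1,0.1,0.1,0.1,0.1,0.1]}'
python3 -m creep '{"translation":[[-4,38,0],[-4,38,0],[-4,38,0],[-4,38,0],[-3,35,0],[0,21,0],[0,0,0],[0,0,0]],"spin":[-0.01,-0.01,0,0,0,0,0,0],"gripper":[0.1,0.1,0.1,0.1,0.1,0.1,0.1,0.1]}'
python3 - <<'E'
from h import *
s=get_state();print(s['q'].round(2),s['eef_pos'],s['ee_rot'],s['width'])
f=cams.grab_frame('wrist');cv2.imwrite('pics/w6.png',f['img'][:,:,::-1]);np.savez('w6.npz',**f)
for l in('nut_mid','wing','jaw'):
    for d in nets.pinpoint('wrist',l)[:2]:print(l,np.round(d['centre'],4),round(d['confidence'],2),pix(f,d['centre'],'wrist').round(0))
E
```

```text
t: 13.35
eef_pos: [0.4619, -0.1317, 0.1331]
ee_rot: [-3.141, 0.001, 0.049]
force: [1.0, 1.0, -2.7]
width: 0.0233
gripper_force: 35.0
t: 14.15
eef_pos: [0.4432, 0.0752, 0.1332]
ee_rot: [3.141, 0.001, 0.031]
force: [-0.2, 0.2, -3.5]
width: 0.0236
gripper_force: 35.0
[ 0.61  0.07 -0.6  -0.   -0.9   0.99] [0.44323696 0.07520889 0.13316698] [3.14129008e+00 1.09646883e-03 3.14282043e-02] 0.02356220240455422
wing [0.5901 0.0625 0.0879] 0.72 [352.   7.]
jaw [ 0.6123  0.0824 -0.0016] 0.58 [318.  16.]
```

View pics/w6.png

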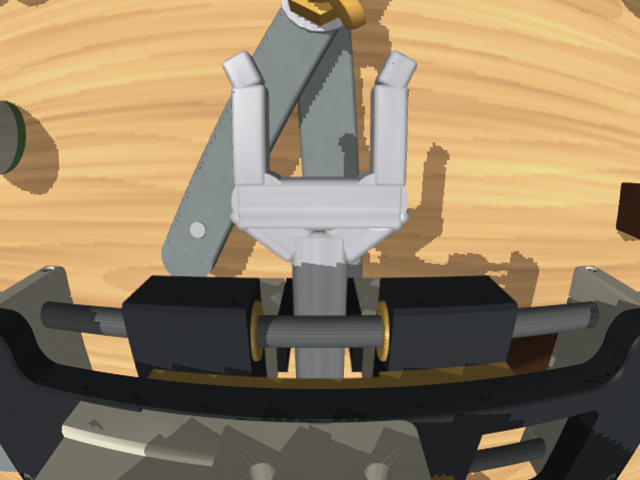

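The spanner is held straight: prongs at (250,130) and (390,130), throat at row 178. The nut is just at the top edge at (318,8). Lowering short of the nut and measuring mouth against nut in one view.

```bash
python3 -m creep '{"translation":[[0,0,-30],[0,0,-30],[0,0,-17],[6,0,0],[0,0,0],[0,0,0]],"spin":[0,0,0,0,0,0],"gripper":[0.1,0.1,0.1,0.1,0.1,0.1]}'
python3 - <<'E'
from h import *
s=get_state();print(s['eef_pos'],s['ee_rot'],s['force'])
f=cams.grab_frame('wrist');cv2.imwrite('pics/w7.png',f['img'][:300,150:490,::-1]);np.savez('w7.npz',**f)
for l in('nut_mid','wing','jaw'):
    for d in nets.pinpoint('wrist',l)[:2]:print(l,np.round(d['centre'],4),round(d['confidence'],2),pix(f,d['centre'],'wrist').round(0))
z=s['eef_pos'][2]-.0036+.014
for r,(a,b) in {}.items():pass
h=cv2.cvtColor(f['img'],cv2.COLOR_RGB2HSV);m=(h[...,1]<25)&(h[...,2]>130)
for r in range(60,260,15):
    x=np.nonzero(m[r,210:430])[0]+210
    if len(x):
        g=[(int(k[0]),int(k[-1])) for k in np.split(x,np.nonzero(np.diff(x)>4)[0]+1)];print(r,g,at(f,((g[0][0]+g[-1][1])/2,r),z,'wrist').round(4))
E
```

```text
t: 14.95
eef_pos: [0.451, 0.0752, 0.0576]
ee_rot: [-3.141, -0.002, 0.03]
force: [0.4, -0.3, -2.8]
width: 0.0236
gripper_force: 35.0
[0.45099593 0.07520567 0.05759513] [-3.14082846e+00 -1.66530655e-03  2.96129774e-02] [ 0.3754364  -0.27221585 -2.84460667]
60 [(215, 250), (255, 303), (336, 361), (388, 413)] [0.555 0.081 0.068]
75 [(210, 258), (264, 264), (280, 294), (327, 362), (380, 411)] [0.5488 0.0822 0.068 ]
90 [(210, 263), (319, 363), (374, 406)] [0.5428 0.083  0.068 ]
105 [(210, 263), (309, 364), (374, 406)] [0.5368 0.0828 0.068 ]
120 [(210, 263), (318, 365), (374, 406)] [0.5308 0.0827 0.068 ]
135 [(210, 263), (321, 365), (374, 406)] [0.5249 0.0825 0.068 ]
150 [(210, 264), (321, 366), (374, 406)] [0.519  0.0824 0.068 ]
165 [(210, 264), (320, 367), (373, 405)] [0.513  0.0824 0.068 ]
180 [(210, 404)] [0.5071 0.0825 0.068 ]
195 [(210, 406)] [0.501  0.0819 0.068 ]
210 [(210, 224), (232, 406)] [0.4949 0.0818 0.068 ]
225 [(210, 217), (237, 401)] [0.4886 0.0827 0.068 ]
240 [(210, 211), (257, 381)] [0.4821 0.0867 0.068 ]
255 [(278, 361)] [0.4759 0.0766 0.068 ]
```

View pics/w7.png

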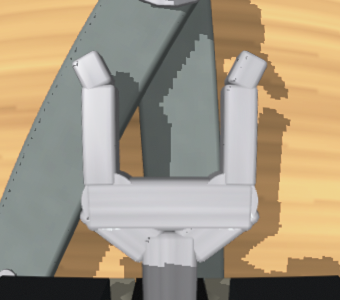

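The mouth is symmetric about image column ~320: inner edges at 268/374, outer at 233/406. The nut is just above the frame, so I advance 20 mm to bring it into view.

```bash
python3 -m creep '{"translation":[[10,0.3,-1],[10,0.3,0],[0,0,0],[0,0,0]],"spin":[0,0,0,0],"gripper":[0.1,0.1,0.1,0.1]}'
python3 - <<'E'
from h import *
s=get_state();print(s['eef_pos'],s['ee_rot'],s['force'])
f=cams.grab_frame('wrist');np.savez('w8.npz',**f)
cv2.imwrite('pics/w8.png',cv2.resize(f['img'][:200,220:420,::-1],None,fx=3,fy=3))
for l in('nut_mid','wing','jaw'):
    for d in nets.pinpoint('wrist',l)[:2]:print(l,np.round(d['centre'],4),round(d['confidence'],2),pix(f,d['centre'],'wrist').round(0))
for n,X in(('bolt',(.6135,.08,.095)),('wingA',(.6135-.042*np.cos(.546),.08-.042*np.sin(.546),.104)),('hex top',(.6135,.08,.07)),('washer near',(.6135-.027,.08,.044))):print(n,pix(f,X,'wrist').round(1))
E
```

```text
t: 15.55
eef_pos: [0.4701, 0.0755, 0.0553]
ee_rot: [3.141, 0.0, 0.03]
force: [0.6, -0.8, -3.1]
width: 0.0235
gripper_force: 35.0
[0.47011216 0.07551732 0.05531958] [3.14137973e+00 4.77330530e-04 2.95926674e-02] [ 0.59587659 -0.80677198 -3.14995938]
wing [0.5875 0.063  0.0874] 0.75 [369.  13.]
bolt [320.6 -63.6]
wingA [392.1  28.7]
hex top [320.4 -33.9]
washer near [318.6  42.9]
```

View pics/w8.png

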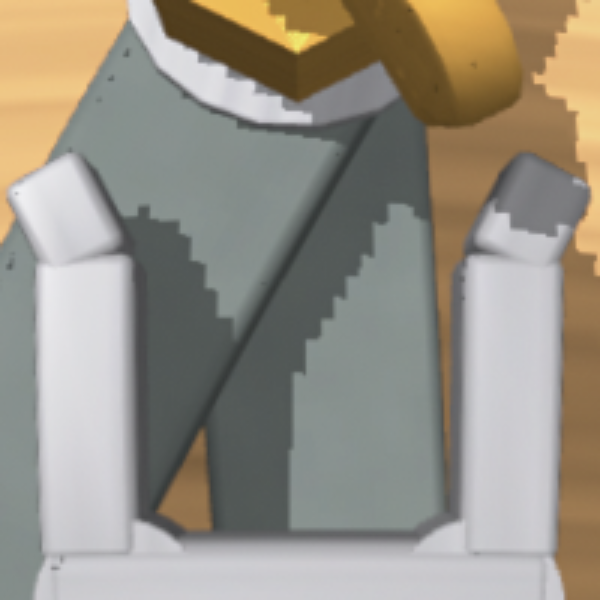

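The crop shows the hexagon's corner at (297,100), i.e. full-frame (319,33), pointing straight into the mouth; the wing is above right. Checking edge directions and lateral offset numerically.

Run:
```python
from h import *
f=dict(np.load('w8.npz'))
g=lambda u,v,z:at(f,(220+u/3,v/3),z,'wrist')[:2]
c=g(297,100,.044);l=g(165,40,.044);r=g(385,60,.044);ct=g(297,52,.07)
print('corner',c,'top',ct)
for n,e in(('L',l),('R',r)):
    d=e-c;print(n,np.arctan2(d[1],d[0]),np.linalg.norm(d))
# washer rim circle fit (z .044)
P=np.array([g(*p,.043) for p in((130,22),(160,68),(200,100),(240,118),(290,125),(330,121),(370,110),(400,95))])
A=np.c_[2*P,np.ones(len(P))];s=np.linalg.lstsq(A,(P**2).sum(1),rcond=None)[0];print('washer',s[:2],np.sqrt(s[2]+s[:2]@s[:2]))
from scipy.optimize import least_squares
q=least_squares(lambda c:np.hypot(*(P-c).T)-.027,[.6135,.08]).x;print('fixed r',q)
zt=.0553-.0036+.014
for v in(300,400,480):print('jaw mid',(g(135,v,zt)+g(462,v,zt))/2,(g(37,v,zt)+g(560,v,zt))/2,np.linalg.norm(g(135,v,zt)-g(462,v,zt)))
print('throat',g(300,533,zt))
```

```text
corner [0.59114642 0.07993472] top [0.59069836 0.07988723]
L 1.1170251012928534 0.022403377277000154
R -1.0680163341155673 0.014798008530882853
washer [0.61394195 0.08082626] 0.026545451532136832
fixed r [0.61445904 0.08069302]
jaw mid [0.55839367 0.07877838] [0.55900204 0.07879588] 0.0424773403680701
jaw mid [0.54512853 0.07840028] [0.54559033 0.07841362] 0.0427270463274376
jaw mid [0.53452479 0.07809781] [0.53487179 0.0781079 ] 0.043094469087083295
throat [0.52728035 0.07769305]
```

Heading error is about 0.004 rad and lateral error about 0.2 mm. Sliding the jaw on in 62 mm, with the force checked on the way.

```bash
python3 -m creep '{"translation":[[14,0.4,0],[14,0.4,0],[0,0,0]],"spin":[0,0,0],"gripper":[0.1,0.1,0.1]}'
python3 -m creep '{"translation":[[10,0.3,0],[10,0.3,0],[0,0,0]],"spin":[0,0,0],"gripper":[0.1,0.1,0.1]}'
```

```text
t: 16.05
eef_pos: [0.5008, 0.0771, 0.0558]
ee_rot: [-3.141, -0.002, 0.03]
force: [-0.6, -1.2, -3.2]
width: 0.0236
gripper_force: 35.0
t: 16.35
eef_pos: [0.5198, 0.0773, 0.0556]
ee_rot: [-3.142, -0.001, 0.03]
force: [-0.4, 1.0, -3.0]
width: 0.0234
gripper_force: 35.0
```

```bash
python3 -m creep '{"translation":[[7,0.2,0],[6.5,0.2,0],[0,0,0]],"spin":[0,0,0],"gripper":[0.1,0.1,0.1]}'
python3 - <<'E'
from h import *
s=get_state();print(s['eef_pos'],s['force'],s['moment'])
C=np.array([614.2,80.6]);p=s['eef_pos'][:2]*1000-C;print('from axis',p,np.hypot(*p))
th=-.075*np.arange(0,11);R=np.array([[np.cos(th),-np.sin(th)],[np.sin(th),np.cos(th)]])
print(np.diff((R.transpose(2,0,1)@p),axis=0).round(1).tolist())
E
```

```text
t: 16.65
eef_pos: [0.5324, 0.0776, 0.0556]
ee_rot: [-3.142, -0.001, 0.03]
force: [-0.3, 0.5, -3.1]
width: 0.0238
gripper_force: 35.0
[0.53242563 0.07760064 0.05560895] [-0.31158009  0.46440199 -3.07647987] [-0.10853629  0.16190492  0.01273591]
from axis [-81.77436682  -2.999355  ] 81.8293541454683
[[0.0, 6.1], [0.5, 6.1], [0.9, 6.1], [1.4, 6.0], [1.8, 5.9], [2.3, 5.7], [2.7, 5.5], [3.1, 5.3], [3.5, 5.1], [3.8, 4.8]]
```

The spanner is on with no contact force. Turning clockwise about the axis.

```bash
python3 -m creep '{"translation":[[0,6.1,0],[0.5,6.1,0],[0.9,6.1,0],[0,0,0]],"spin":[-0.075,-0.075,-0.075,0],"gripper":[0.1,0.1,0.1,0.1]}' 45
python3 -m creep '{"translation":[[1.4,6,0],[1.8,5.9,0],[2.3,5.7,0],[0,0,0]],"spin":[-0.075,-0.075,-0.075,0],"gripper":[0.1,0.1,0.1,0.1]}'
```

```text
t: 17.05
eef_pos: [0.5327, 0.0958, 0.0556]
ee_rot: [3.141, 0.0, -0.195]
force: [1.4, -3.2, -3.0]
width: 0.0236
gripper_force: 45.0
t: 17.45
eef_pos: [0.538, 0.1131, 0.0554]
ee_rot: [3.141, 0.0, -0.418]
force: [0.0, -2.8, -2.8]
width: 0.0235
gripper_force: 45.1
```

```bash
python3 -c "
from h import *
s=get_state();print(s['force'],s['moment'])"
python3 -m creep '{"translation":[[2.7,5.5,0],[3.1,5.3,0],[0,0,0]],"spin":[-0.075,-0.075,0],"gripper":[0.1,0.1,0.1]}'
python3 -c "
from h import *
s=get_state();print(s['force'],s['moment'])"
python3 -m creep '{"translation":[[1.7,2.5,0],[0,0,0]],"spin":[-0.037,0],"gripper":[0.1,0.1]}'
python3 - <<'E'
from h import *
s=get_state();print(s['force'],s['moment'])
f=cams.grab_frame('wrist');np.savez('w9.npz',**f);cv2.imwrite('pics/w9.png',cv2.resize(f['img'][:300,200:440,::-1],None,fx=2,fy=2))
E
```

```text
[ 0.0228165  -2.77475995 -2.82759506] [-1.16602431 -0.23673887  0.33753781]
t: 17.75
eef_pos: [0.5437, 0.1239, 0.0554]
ee_rot: [3.141, 0.0, -0.567]
force: [0.3, -2.5, -2.7]
width: 0.0235
gripper_force: 45.1
[ 0.2869435  -2.52835729 -2.69012717] [-0.9729539   0.11447846  0.35034002]
t: 17.95
eef_pos: [0.5452, 0.1261, 0.0554]
ee_rot: [3.141, 0.0, -0.603]
force: [-0.9, -2.1, -3.6]
width: 0.0233
gripper_force: 45.1
[-0.93713245 -2.14134136 -3.64444391] [-0.9286237   0.47874516  0.40262572]
```

View pics/w9.png

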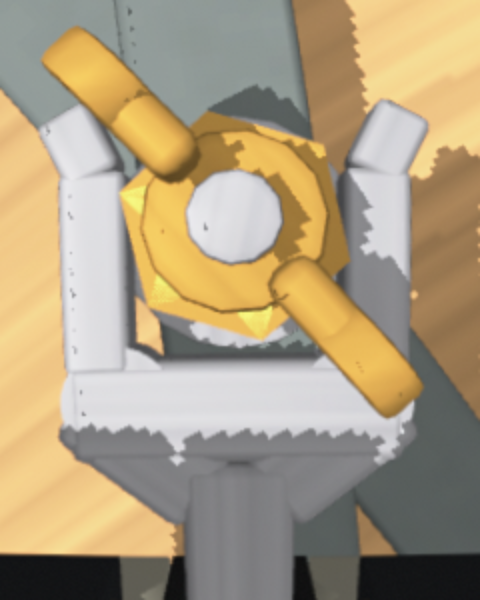

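The jaw grips the hexagon: bolt at (235,217), wings from (75,50) to (400,395), with the hexagon lagging slightly in the mouth. Continuing in small steps to the hard stop.

```bash
cat > tq.py <<'E'
from h import *
s=get_state();p=s['eef_pos']-[.6142,.0806,0];F=s['force'];M=s['moment']
print('M',M.round(2),'tau about axis',round(M[2]+p[0]*F[1]-p[1]*F[0],2),'r',np.hypot(*p[:2]).round(4))
E
python3 -m creep '{"translation":[[1.8,2.4,0],[0,0,0]],"spin":[-0.037,0],"gripper":[0.1,0.1]}';python3 tq.py
python3 -m creep '{"translation":[[1.8,2.4,0],[0,0,0]],"spin":[-0.037,0],"gripper":[0.1,0.1]}';python3 tq.py
```

```text
t: 18.2
eef_pos: [0.5471, 0.1288, 0.0554]
ee_rot: [3.141, 0.0, -0.642]
force: [-1.6, -1.5, -3.9]
width: 0.0236
gripper_force: 45.1
M [-0.75  0.7   0.43] tau about axis 0.6 r 0.0826
t: 18.4
eef_pos: [0.549, 0.1312, 0.0554]
ee_rot: [3.141, 0.0, -0.679]
force: [-1.1, -2.1, -3.0]
width: 0.0233
gripper_force: 45.1
M [-0.77  0.76  0.41] tau about axis 0.61 r 0.0825
```

```bash
python3 -m creep '{"translation":[[1.9,2.3,0],[0,0,0]],"spin":[-0.037,0],"gripper":[0.1,0.1]}';python3 tq.py
python3 -m creep '{"translation":[[2,2.3,0],[0,0,0]],"spin":[-0.037,0],"gripper":[0.1,0.1]}';python3 tq.py
python3 -c "
from h import *
f=cams.grab_frame('wrist');np.savez('w10.npz',**f);cv2.imwrite('pics/w10.png',cv2.resize(f['img'][:300,200:440,::-1],None,fx=2,fy=2))
for k in('w9','w10'):
  g=dict(np.load(k+'.npz'));h=cv2.cvtColor(g['img'],cv2.COLOR_RGB2HSV);m=(h[...,0]>15)&(h[...,0]<27)&(h[...,1]>150)&(h[...,2]>120)
  m[:,:200]=0;m[:,440:]=0;m[300:]=0
  n,lab,st,ct=cv2.connectedComponentsWithStats(m.astype(np.uint8));print(k,st[1:][st[1:,4]>150].tolist())"
```

```text
t: 18.6
eef_pos: [0.5509, 0.1336, 0.0554]
ee_rot: [3.141, 0.0, -0.716]
force: [-2.3, -2.1, -2.5]
width: 0.0235
gripper_force: 45.1
M [-0.69  0.77  0.42] tau about axis 0.67 r 0.0825
t: 18.8
eef_pos: [0.553, 0.1359, 0.0554]
ee_rot: [3.141, 0.0, -0.753]
force: [-2.0, -1.8, -3.9]
width: 0.0229
gripper_force: 45.1
M [-0.69  0.87  0.42] tau about axis 0.64 r 0.0825
w9 [[221, 14, 190, 194, 10592]]
w10 [[222, 14, 189, 194, 10226]]
```

```bash
python3 -c "
from h import *
for k in('w9','w10'):
  f=dict(np.load(k+'.npz'));im=f['img']
  a=at(f,(200+75/2,50/2),.1,'wrist');b=at(f,(200+400/2,395/2),.1,'wrist');d=b-a;print(k,a.round(4),b.round(4),np.arctan2(d[1],d[0]),np.linalg.norm(d),((a+b)/2).round(4))
  print(at(f,(200+235/2,217/2),.095,'wrist').round(4))
"
```

```text
w9 [0.6497 0.0854 0.1   ] [0.5767 0.0751 0.1   ] -3.0011814966871824 0.07365730851164516 [0.6132 0.0802 0.1   ]
[0.6137 0.0807 0.095 ]
w10 [0.6501 0.0801 0.1   ] [0.5764 0.0808 0.1   ] 3.1321495890138644 0.0736948500989843 [0.6132 0.0804 0.1   ]
[0.6138 0.0808 0.095 ]
```

View pics/w10.png

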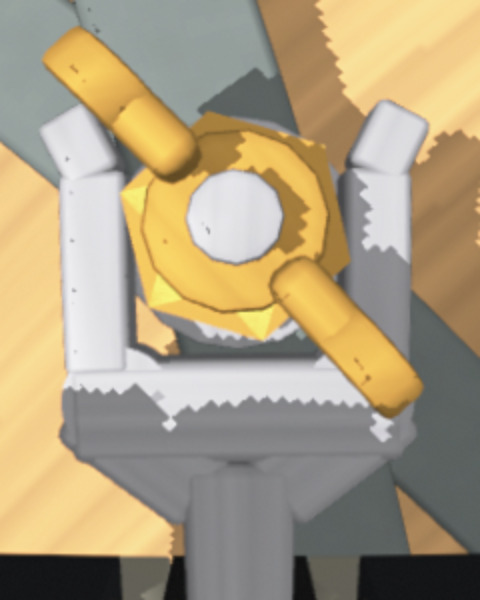

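The hexagon turns with the jaw: the wings went from -3.00 to -3.15 rad, and the expected stop is about -3.195. A little further.

```bash
python3 -m creep '{"translation":[[1.4,1.5,0],[0,0,0]],"spin":[-0.025,0],"gripper":[0.1,0.1]}';python3 tq.py
python3 -m creep '{"translation":[[1.4,1.5,0],[0,0,0]],"spin":[-0.025,0],"gripper":[0.1,0.1]}';python3 tq.py
python3 -m creep '{"translation":[[1.4,1.4,0],[0,0,0]],"spin":[-0.025,0],"gripper":[0.1,0.1]}';python3 tq.py
```

```text
t: 19.05
eef_pos: [0.5545, 0.1375, 0.0555]
ee_rot: [3.141, 0.0, -0.78]
force: [-2.9, -1.8, -3.2]
width: 0.0234
gripper_force: 45.1
M [-0.7   1.14  0.43] tau about axis 0.7 r 0.0825
t: 19.25
eef_pos: [0.5561, 0.1391, 0.0555]
ee_rot: [3.141, 0.0, -0.806]
force: [-1.6, -1.6, -3.3]
width: 0.0235
gripper_force: 45.1
M [-0.77  1.09  0.41] tau about axis 0.6 r 0.0825
t: 19.45
eef_pos: [0.5575, 0.1402, 0.0555]
ee_rot: [3.141, -0.0, -0.831]
force: [-2.9, -3.6, -2.6]
width: 0.0234
gripper_force: 45.2
M [-1.4   0.94  0.49] tau about axis 0.86 r 0.0823
```

```bash
python3 -m creep '{"translation":[[1.5,1.4,0],[0,0,0]],"spin":[-0.025,0],"gripper":[0.1,0.1]}';python3 tq.py
python3 -m creep '{"translation":[[1.5,1.4,0],[0,0,0]],"spin":[-0.025,0],"gripper":[0.1,0.1]}';python3 tq.py
python3 -c "
from h import *
f=cams.grab_frame('wrist');np.savez('w11.npz',**f)
g=dict(np.load('w10.npz'))
# template-track wing ends from w10
for uv in((237,25),(400,197),(317,108)):
  u,v=uv;t=g['img'][max(v-16,0):v+17,u-16:u+17];W=f['img'][0:v+32,u-32:u+33];r=cv2.matchTemplate(W,t,5);_,q,_,l=cv2.minMaxLoc(r);n=(u-32+l[0]+16,l[1]+v-max(v-16,0));print(uv,n,round(q,2),at(f,n,.1,'wrist').round(4))
"
```

```text
t: 19.65
eef_pos: [0.5588, 0.1412, 0.0554]
ee_rot: [3.14, -0.0, -0.855]
force: [-1.5, -5.9, -3.2]
width: 0.0235
gripper_force: 45.3
M [-2.13  0.8   0.57] tau about axis 0.99 r 0.0821
t: 19.85
eef_pos: [0.5601, 0.1421, 0.0553]
ee_rot: [3.139, -0.001, -0.88]
force: [-1.9, -7.6, -2.7]
width: 0.0236
gripper_force: 45.5
M [-2.82  0.8   0.9 ] tau about axis 1.43 r 0.0819
(237, 25) (230, 31) 0.96 [0.65   0.0775 0.1   ]
(400, 197) (401, 194) 0.81 [0.5768 0.0836 0.1   ]
(317, 108) (315, 111) 0.77 [0.6134 0.0813 0.1   ]
```

Torque climbs steeply to 1.43 N m and the wings are at about -3.22 rad, so the nut is at the hard stop. Reversing gently to mid-play while watching the torque.

```bash
python3 -m creep '{"translation":[[-3.7,-3.3,0],[-3.5,-3.5,0],[0,0,0]],"spin":[0.06,0.06,0],"gripper":[0.1,0.1,0.1]}';python3 tq.py
python3 -m creep '{"translation":[[-3.3,-3.7,0],[0,0,0]],"spin":[0.06,0],"gripper":[0.1,0.1]}';python3 tq.py
python3 -m creep '{"translation":[[-3,-3.95,0],[0,0,0]],"spin":[0.06,0],"gripper":[0.1,0.1]}';python3 tq.py
python3 - <<'E'
from h import *
f=cams.grab_frame('wrist');np.savez('w12.npz',**f);s=get_state();zt=s['eef_pos'][2]-.0036+.014
cv2.imwrite('pics/w12.png',cv2.resize(f['img'][:300,200:440,::-1],None,fx=2,fy=2))
E
```

```text
t: 20.2
eef_pos: [0.5543, 0.1365, 0.056]
ee_rot: [-3.139, -0.001, -0.759]
force: [1.7, -3.2, -4.7]
width: 0.0239
gripper_force: 45.0
M [-1.2  -0.57  0.  ] tau about axis 0.1 r 0.0819
t: 20.4
eef_pos: [0.5511, 0.1329, 0.056]
ee_rot: [-3.139, -0.001, -0.7]
force: [1.7, -3.3, -4.9]
width: 0.0235
gripper_force: 45.0
M [-1.24 -0.67  0.03] tau about axis 0.15 r 0.082
t: 20.6
eef_pos: [0.548, 0.129, 0.0559]
ee_rot: [-3.14, -0.001, -0.64]
force: [2.3, -2.1, -5.6]
width: 0.0237
gripper_force: 45.0
M [-1.13 -0.67 -0.02] tau about axis 0.01 r 0.082
```

View pics/w12.png

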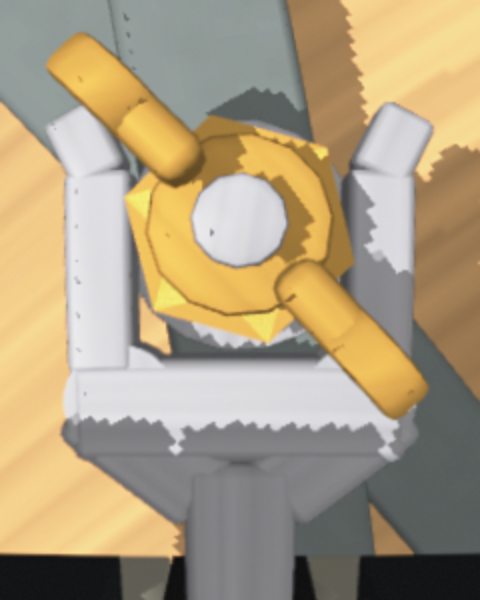

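The nut has followed the spanner back: the wing positions in the jaw are the same as before, at tool heading -0.64, so the hexagon is wedged in the jaw. I've also gone past the picture allowance (13 viewed, 10 allowed), so I'll work from numbers only from here. First I quantify the nut angle, then re-tighten.

```bash
cat > wa.py <<'E'
from h import *
import sys
def track(f,ref='w10.npz'):
    g=dict(np.load(ref));out=[]
    for u,v in((237,25),(400,197)):
        t=g['img'][v-16:v+17,u-16:u+17];y0=max(v-60,0);W=f['img'][y0:v+60,u-60:u+61]
        r=cv2.matchTemplate(W,t,5);_,q,_,l=cv2.minMaxLoc(r);n=(u-60+l[0]+16,y0+l[1]+16);out.append((at(f,n,.1,'wrist'),q))
    d=out[1][0]-out[0][0];return np.arctan2(d[1],d[0])%(2*np.pi)-2*np.pi,np.linalg.norm(d),[round(o[1],2) for o in out]
if __name__=='__main__':
    for k in sys.argv[1:]:
        print(k,track(dict(np.load(k+'.npz'))))
    if len(sys.argv)==1:print('nut',track(cams.grab_frame('wrist')))
E
python3 wa.py w9 w10 w11 w12
python3 -m creep '{"translation":[[3,3.95,0],[3.3,3.7,0],[0,0,0]],"spin":[-0.06,-0.06,0],"gripper":[0.1,0.1,0.1]}';python3 tq.py; python3 wa.py
python3 -m creep '{"translation":[[1.7,1.8,0],[0,0,0]],"spin":[-0.03,0],"gripper":[0.1,0.1]}';python3 tq.py; python3 wa.py
```

```text
w9 (np.float64(-2.9983571234660804), np.float64(0.07365249029154655), [0.98, 0.87])
w10 (np.float64(-3.1482113939480625), np.float64(0.073690072984068), [1.0, 1.0])
w11 (np.float64(-3.2250251231856546), np.float64(0.07340176485331969), [0.96, 0.81])
w12 (np.float64(-3.0250618399994043), np.float64(0.07333201815010976), [0.98, 0.93])
t: 20.95
eef_pos: [0.5547, 0.137, 0.0559]
ee_rot: [-3.14, -0.001, -0.763]
force: [4.0, -4.5, -4.8]
width: 0.0236
gripper_force: 45.0
M [-1.73 -1.27 -0.1 ] tau about axis -0.06 r 0.082
nut (np.float64(-3.1514788364687165), np.float64(0.07348478182188767), [0.98, 0.94])
t: 21.2
eef_pos: [0.5563, 0.1386, 0.0559]
ee_rot: [-3.14, -0.001, -0.792]
force: [4.9, -4.5, -4.8]
width: 0.0234
gripper_force: 45.0
M [-1.72 -1.25 -0.08] tau about axis -0.1 r 0.082
nut (np.float64(-3.180754417369951), np.float64(0.0735149447462237), [0.97, 0.9])
```

```bash
python3 -m creep '{"translation":[[1.7,1.7,0],[0,0,0]],"spin":[-0.03,0],"gripper":[0.1,0.1]}';python3 tq.py; python3 wa.py
python3 -m creep '{"translation":[[1.5,1.4,0],[0,0,0]],"spin":[-0.025,0],"gripper":[0.1,0.1]}';python3 tq.py; python3 wa.py
```

```text
t: 21.45
eef_pos: [0.5577, 0.14, 0.0558]
ee_rot: [-3.141, -0.001, -0.822]
force: [3.4, -5.0, -5.0]
width: 0.0234
gripper_force: 45.0
M [-1.98 -1.09  0.12] tau about axis 0.2 r 0.082
nut (np.float64(-3.2016995342153254), np.float64(0.07321014871484377), [0.97, 0.81])
t: 21.7
eef_pos: [0.5587, 0.1409, 0.0556]
ee_rot: [3.141, -0.001, -0.846]
force: [1.4, -6.9, -4.2]
width: 0.0234
gripper_force: 45.1
M [-2.47 -0.69  0.43] tau about axis 0.73 r 0.082
nut (np.float64(-3.2087105289844793), np.float64(0.07356364281830889), [0.95, 0.79])
```

The nut is back at its stop: -3.209 rad at 0.73 N m. Instead of rotating back, which drags the nut through friction, I'll pull the spanner straight off along its own axis. Keeping the clockwise bias means all contact torque tightens.

```bash
python3 -m creep '{"translation":[[-2,2.3,0],[-2,2.3,0],[0,0,0]],"spin":[0,0,0],"gripper":[0.1,0.1,0.1]}' 60;python3 tq.py; python3 wa.py
python3 -m creep '{"translation":[[-2,2.3,0],[0,0,0]],"spin":[0,0],"gripper":[0.1,0.1]}';python3 tq.py; python3 wa.py
```

```text
t: 22.05
eef_pos: [0.5579, 0.1424, 0.0566]
ee_rot: [-3.141, -0.006, -0.845]
force: [22.3, -28.4, -8.7]
width: 0.0236
gripper_force: 60.0
M [-10.21  -7.62   0.2 ] tau about axis 0.42 r 0.0836
nut (np.float64(-3.208029218089774), np.float64(0.07359795785963182), [0.96, 0.86])
t: 22.3
eef_pos: [0.5569, 0.1437, 0.0569]
ee_rot: [-3.141, -0.008, -0.845]
force: [25.9, -33.8, -8.8]
width: 0.0234
gripper_force: 60.0
M [-12.45  -9.43   0.16] tau about axis 0.46 r 0.0852
nut (np.float64(-3.2065651242475477), np.float64(0.073223125468482), [0.94, 0.88])
```

```bash
cat > slip.py <<'E'
from h import *
f=cams.grab_frame('wrist');np.savez('cur.npz',**f);g=dict(np.load('w12.npz'))
for n,(u,v) in dict(tipL=(242,70),tipR=(396,68),throat=(265,180),bolt=(320,110)).items():
    t=g['img'][v-14:v+15,u-14:u+15];W=f['img'][v-50 if v>50 else 0:v+50,u-50:u+50];y0=max(v-50,0)
    r=cv2.matchTemplate(W,t,5);_,q,_,l=cv2.minMaxLoc(r);print(n,l[0]+14-50,y0+l[1]+14-v,round(q,2))
E
python3 slip.py
```

```text
tipL 1 -1 0.87
tipR -2 -1 0.85
throat 0 -1 0.51
bolt 0 -9 0.8
```

The jaw is sliding off (bolt moved 9 px in the jaw) with no slip in the grip and the nut still at -3.207. Continuing the pull, easing the rotation slightly to cut the friction.

```bash
python3 -m creep '{"translation":[[-1.4,1.6,0],[-1.4,1.6,0],[0,0,0]],"spin":[0.015,0.015,0],"gripper":[0.1,0.1,0.1]}';python3 tq.py; python3 wa.py;python3 slip.py
```

```text
t: 22.7
eef_pos: [0.5495, 0.1491, 0.0554]
ee_rot: [3.139, -0.001, -0.819]
force: [-1.3, -4.2, -2.5]
width: 0.0235
gripper_force: 60.1
M [-1.55  0.68 -0.29] tau about axis 0.06 r 0.0942
nut (np.float64(-3.0221174203498684), np.float64(0.049317414685975475), [0.61, 0.86])
tipL 2 -1 0.86
tipR 3 0 0.84
throat 1 -1 0.6
bolt 17 -36 0.6
```

```bash
cat > near.py <<'E'
from h import *
f=cams.grab_frame('wrist');g=dict(np.load('w10.npz'));u,v=400,197
a0=None
t=g['img'][v-16:v+17,u-16:u+17];y0=60;W=f['img'][y0:240,330:470]
best=max(((cv2.minMaxLoc(cv2.matchTemplate(W,cv2.warpAffine(t,cv2.getRotationMatrix2D((16,16),k,1),(33,33),borderMode=1),5)),k) for k in range(-20,21,2)),key=lambda z:z[0][1])
l=best[0][3];n=(330+l[0]+16,y0+l[1]+16);p=at(f,n,.1,'wrist');d=p[:2]-[.6138,.0807]
print('near wing',n,p.round(4),'ang',np.arctan2(d[1],d[0])%(2*np.pi)-2*np.pi,'r',np.hypot(*d).round(4),'q',round(best[0][1],2),'rot',best[1])
f=g;p=at(f,(u,v),.1,'wrist');d=p[:2]-[.6138,.0807];print('ref w10',np.arctan2(d[1],d[0])%(2*np.pi)-2*np.pi,np.hypot(*d))
E
python3 near.py
python3 -m creep '{"translation":[[-3.4,3.7,0],[-3.4,3.7,0],[0,0,0]],"spin":[0,0,0],"gripper":[0.1,0.1,0.1]}';python3 tq.py;python3 near.py
```

```text
near wing (406, 158) [0.576  0.0837 0.1   ] ang -3.221969816643838 r 0.0379 q 0.94 rot -16
ref w10 -3.141225445253847 0.03729834643668235
t: 23.15
eef_pos: [0.5427, 0.16, 0.0558]
ee_rot: [-3.14, 0.0, -0.815]
force: [-1.6, 0.3, -3.4]
width: 0.0232
gripper_force: 60.0
M [ 0.15  0.72 -0.13] tau about axis -0.02 r 0.1069
near wing (415, 125) [0.5751 0.0842 0.1   ] ang -3.2314645356404226 r 0.0389 q 0.89 rot -12
ref w10 -3.141225445253847 0.03729834643668235
```

The spanner is loose in the mouth and the nut is still tight at about -3.22. Withdrawing fully.

```bash
python3 -m creep '{"translation":[[-4,4.3,0],[-5,5.3,0],[-6,6.4,0],[0,0,0]],"spin":[0,0,0,0],"gripper":[0.1,0.1,0.1,0.1]}';python3 near.py
python3 -m creep '{"translation":[[-7,7.4,0],[-10,10.6,0],[-12,12.7,0],[0,0,0]],"spin":[0,0,0,0],"gripper":[0.1,0.1,0.1,0.1]}'
python3 slip.py
```

```text
t: 23.6
eef_pos: [0.5269, 0.1758, 0.0557]
ee_rot: [-3.141, 0.0, -0.814]
force: [0.1, -0.3, -3.2]
width: 0.0233
gripper_force: 60.0
near wing (398, 176) [0.5521 0.1151 0.1   ] ang -3.650301206356252 r 0.0707 q 0.63 rot -2
ref w10 -3.141225445253847 0.03729834643668235
t: 24.05
eef_pos: [0.4971, 0.2069, 0.0556]
ee_rot: [-3.142, 0.0, -0.813]
force: [1.2, 0.3, -3.3]
width: 0.0232
gripper_force: 60.0
tipL 0 0 0.86
tipR 0 -1 0.77
throat 0 0 0.6
bolt -16 10 0.67
```

Off the nut. Lifting and looking at the nut angle with numbers only, before carrying the spanner back.

```bash
python3 -m creep '{"translation":[[0,0,20],[0,0,30],[0,0,32],[-8,-20,0],[-8,-34,0],[-8,-36,0],[-8,-38,0],[-8,-38,0]],"spin":[0,0,0,0.065,0.065,0.065,0.065,0.065],"gripper":[0.1,0.1,0.1,0.1,0.1,0.1,0.1,0.1]}'
python3 -m creep '{"translation":[[-8,-38,0],[0,-38,0],[0,-38,0],[0,-38,0],[6,-38,0],[7,-38,0],[7,-38,0],[7,-38,0]],"spin":[0.065,0.065,0.065,0.065,0.065,0.065,0.065,0.065],"gripper":[0.1,0.1,0.1,0.1,0.1,0.1,0.1,0.1]}'
python3 -m creep '{"translation":[[7,-36,0],[0,-20,0],[0,0,0],[0,0,0]],"spin":[0.063,0,0,0],"gripper":[0.1,0.1,0.1,0.1]}'
python3 - <<'E'
from h import *
for c in('top','side'):
    f=cams.grab_frame(c);np.savez(c+'E.npz',**f)
    for l in('nut_mid','wing'):
        for d in nets.pinpoint(c,l)[:2]:
            e=d['centre'][:2]-np.array([.614,.0807]);print(c,l,np.round(d['centre'],4),round(d['confidence'],2),np.arctan2(e[1],e[0]))
f=dict(np.load('topE.npz'));h=cv2.cvtColor(f['img'],cv2.COLOR_RGB2HSV);m=((h[...,1]>150)&(h[...,2]>110)&(h[...,0]<30))
m[:195]=0;m[240:]=0;m[:,240:][:,55:]=0;m[:,:242]=0
n,lab,st,ct=cv2.connectedComponentsWithStats(m.astype(np.uint8));i=1+np.argmax(st[1:,4]) if n>1 else 0;print(st[i])
ys,xs=np.nonzero(lab==i);P=np.array([at(f,(x,y),.09,'top')[:2] for x,y in zip(xs,ys)]);w,v=np.linalg.eigh(np.cov((P-P.mean(0)).T));print(P.mean(0),np.arctan2(v[1,1],v[0,1]),np.sqrt(w))
E
```

```text
t: 24.9
eef_pos: [0.458, 0.0382, 0.1377]
ee_rot: [-3.141, -0.0, -0.487]
force: [0.7, -1.1, -3.5]
width: 0.0233
gripper_force: 60.0
t: 25.7
eef_pos: [0.4775, -0.2662, 0.1376]
ee_rot: [3.142, -0.0, 0.033]
force: [0.6, 0.8, -3.5]
width: 0.0232
gripper_force: 60.0
t: 26.1
eef_pos: [0.484, -0.3207, 0.137]
ee_rot: [-3.141, 0.001, 0.091]
force: [0.2, 1.1, -3.7]
width: 0.0232
gripper_force: 60.0
top nut_mid [0.6146 0.0798 0.0537] 0.56 -0.9827937232472935
top wing [0.5806 0.0805 0.0888] 0.6 -3.1356047012058803
side nut_mid [0.6128 0.0823 0.0583] 0.8 2.214297435588171
side wing [0.5788 0.0816 0.0863] 0.73 3.116030041166116
[279 195  16  45 452]
[0.60273763 0.02622955] 2.9816561984818373 [0.00861928 0.02676199]
```

```bash
python3 -m creep '{"translation":[[-1,21.5,0],[0,0,-30],[0,0,-30],[0,0,-20],[0,0,-5],[0,0,0]],"spin":[0,0,0,0,0,0],"gripper":[0.1,0.1,0.1,0.1,0.1,0.1]}'
python3 -m creep '{"translation":[[0,0,-1.5],[0,0,0]],"spin":[0,0],"gripper":[0.1,0.1]}'
python3 -m creep '{"translation":[[0,0,-1.5],[0,0,0]],"spin":[0,0],"gripper":[0.1,0.1]}'
```

```text
t: 27.0
eef_pos: [0.4835, -0.2987, 0.0523]
ee_rot: [-3.141, 0.001, 0.094]
force: [0.5, 0.5, -1.7]
width: 0.0236
gripper_force: 60.0
t: 27.2
eef_pos: [0.4844, -0.2991, 0.0522]
ee_rot: [3.141, -0.002, 0.093]
force: [-0.8, -0.2, -4.0]
width: 0.0233
gripper_force: 60.0
t: 27.4
eef_pos: [0.4838, -0.299, 0.05]
ee_rot: [3.141, -0.001, 0.093]
force: [-0.6, 0.4, -3.7]
width: 0.0231
gripper_force: 60.0
```

```bash
python3 -m creep '{"translation":[[0,0,-1.2],[0,0,0]],"spin":[0,0],"gripper":[0.1,0.1]}'
python3 -m creep '{"translation":[[0,0,-1],[0,0,0]],"spin":[0,0],"gripper":[0.1,0.1]}'
```

```text
t: 27.6
eef_pos: [0.4838, -0.2991, 0.0486]
ee_rot: [3.141, -0.001, 0.093]
force: [0.1, 0.1, -1.8]
width: 0.0231
gripper_force: 60.0
t: 27.8
eef_pos: [0.4838, -0.2991, 0.0486]
ee_rot: [3.141, -0.001, 0.094]
force: [-3.1, 1.7, 9.2]
width: 0.0233
gripper_force: 60.0
```

Contact with the block at z=0.0486, the same as at pick-up. Relieving, opening and lifting.

```bash
python3 -m creep '{"translation":[[0,0,0.8],[0,0,0],[0,0,0],[0,0,0]],"spin":[0,0,0,0],"gripper":[0.1,0.35,0.5,0.6]}' 10
python3 -m creep '{"translation":[[0,0,15],[0,0,35],[0,0,40],[0,0,30],[0,0,0],[0,0,0]],"spin":[0,0,0,0,0,0],"gripper":[0.6,0.6,0.6,0.7,0.7,0.7]}'
python3 - <<'E'
from h import *
f=cams.grab_frame('wrist');im=f['img'];h=cv2.cvtColor(im,cv2.COLOR_RGB2HSV);m=(h[...,1]<45)&(h[...,2]>120)
for r in(120,150,170,225,240):
    x=np.nonzero(m[r,255:385])[0]+255
    if len(x):
        g=[(int(k[0]),int(k[-1])) for k in np.split(x,np.nonzero(np.diff(x)>3)[0]+1)];print(r,g,at(f,((g[0][0]+g[-1][1])/2,r),.059,'wrist').round(4))
c={'wrist':('spanner','jaw','rest'),'side':('spanner','jaw','candle','mug','plant'),'top':('spanner','jaw','candle','mug','plant')}
for k in c:
    if k!='wrist':cams.grab_frame(k)
    for l in c[k]:
        for d in nets.pinpoint(k,l)[:2]:print(k,l,np.round(d['centre'],3),round(d['confidence'],2))
s=get_state();print(s['t'],s['eef_pos'])
E
```

```text
t: 28.2
eef_pos: [0.4838, -0.2991, 0.0482]
ee_rot: [3.141, -0.0, 0.093]
force: [-0.8, -0.3, 0.2]
width: 0.0416
gripper_force: 0.0
t: 28.8
eef_pos: [0.4839, -0.299, 0.1688]
ee_rot: [3.141, -0.002, 0.093]
force: [0.9, -0.3, -0.5]
width: 0.0606
gripper_force: 0.0
120 [(270, 288), (349, 367)] [ 0.5678 -0.2898  0.059 ]
150 [(271, 288), (350, 367)] [ 0.5464 -0.2922  0.059 ]
170 [(270, 369)] [ 0.532  -0.2939  0.059 ]
225 [(304, 334)] [ 0.4914 -0.2972  0.059 ]
240 [(304, 334)] [ 0.4799 -0.2983  0.059 ]
wrist spanner [ 0.553 -0.49  -0.004] 0.91
wrist spanner [ 0.484 -0.299  0.042] 0.9
wrist rest [ 0.479 -0.277  0.001] 0.72
side spanner [ 0.487 -0.301  0.049] 0.85
side spanner [ 0.554 -0.491  0.002] 0.56
side jaw [ 0.575 -0.416  0.004] 0.79
side jaw [ 0.564 -0.29   0.05 ] 0.6
side candle [0.728 0.399 0.006] 0.26
side mug [0.728 0.4   0.002] 0.82
side mug [0.615 0.084 0.001] 0.72
side plant [ 0.751 -0.214  0.001] 0.65
top spanner [ 0.485 -0.298  0.043] 0.52
top mug [ 0.729  0.401 -0.005] 0.91
top plant [0.612 0.081 0.056] 0.69
29.6 [ 0.48358708 -0.29898185  0.16817302]
```

The spanner lies level back on its block at the original pose, and the plant and mug have not moved. Flying over the nut for a last numerical check of its angle.

```bash
python3 -m creep '{"translation":[[13,30,20],[13,38,20],[13,38,17],[13,38,0],[13,38,0],[13,38,0],[13,38,0],[13,38,0]],"spin":[-0.02,-0.02,-0.02,-0.02,-0.02,-0.02,-0.02,-0.01],"gripper":[0.7,0.7,0.7,0.7,0.7,0.7,0.7,0.7]}'
python3 -m creep '{"translation":[[13,38,0],[12,38,0],[0,3,0],[0,0,0],[0,0,0]],"spin":[0,0,0,0,0],"gripper":[0.7,0.7,0.7,0.7,0.7]}'
python3 - <<'E'
from h import *
f=cams.grab_frame('wrist');np.savez('end.npz',**f)
h=cv2.cvtColor(f['img'],cv2.COLOR_RGB2HSV)
c=pix(f,(.614,.0807,.095),'wrist');print('bolt expected',c)
m=(h[...,0]>12)&(h[...,0]<28)&(h[...,1]>175)&(h[...,2]>70);Y,X=np.mgrid[:480,:640];m&=np.hypot(X-c[0],Y-c[1]+8)<62
n,lab,st,ct=cv2.connectedComponentsWithStats(m.astype(np.uint8));i=1+np.argmax(st[1:,4]);print(st[i])
M=lab==i
for r in range(st[i][1],st[i][1]+st[i][3],5):
    x=np.nonzero(M[r])[0];print(r,x.min(),x.max(),end='; ')
for l in('wing','nut_mid'):
    for d in nets.pinpoint('wrist',l)[:2]:
        e=d['centre'][:2]-np.array([.614,.0807]);print(l,np.round(d['centre'],4),round(d['confidence'],2),np.arctan2(e[1],e[0]))
s=get_state();print(s['t'],s['eef_pos'],s['ee_rot'])
E
```

```text
t: 30.4
eef_pos: [0.5879, -0.0013, 0.2255]
ee_rot: [-3.141, -0.001, -0.057]
force: [0.6, -0.3, -0.0]
width: 0.0614
gripper_force: 0.0
t: 30.9
eef_pos: [0.6123, 0.0756, 0.2251]
ee_rot: [3.141, 0.0, -0.057]
force: [-0.6, -0.6, 0.5]
width: 0.0613
gripper_force: 0.0
bolt expected [313.93878272 225.87751068]Traceback (most recent call last):
  File "<stdin>", line 6, in <module>
    return _wrapfunc(a, 'argmax', axis=axis, out=out, **kwds)
    return bound(*args, **kwds)
ValueError: attempt to get argmax of an empty sequence
```

Run:
```python
from h import *
f=dict(np.load('end.npz'));h=cv2.cvtColor(f['img'],cv2.COLOR_RGB2HSV).astype(int)
for r in(170,180,190,200,255,262,270,278):print(r,[(x,*h[r,x]) for x in range(302,330,4)])
```

```text
170 [(302, np.int64(83), np.int64(16), np.int64(141)), (306, np.int64(80), np.int64(16), np.int64(141)), (310, np.int64(81), np.int64(19), np.int64(133)), (314, np.int64(87), np.int64(17), np.int64(137)), (318, np.int64(80), np.int64(17), np.int64(138)), (322, np.int64(80), np.int64(17), np.int64(138)), (326, np.int64(83), np.int64(15), np.int64(136))]
180 [(302, np.int64(84), np.int64(18), np.int64(141)), (306, np.int64(70), np.int64(12), np.int64(126)), (310, np.int64(18), np.int64(163), np.int64(208)), (314, np.int64(19), np.int64(163), np.int64(200)), (318, np.int64(18), np.int64(146), np.int64(166)), (322, np.int64(86), np.int64(15), np.int64(135)), (326, np.int64(83), np.int64(17), np.int64(135))]
190 [(302, np.int64(128), np.int64(5), np.int64(189)), (306, np.int64(120), np.int64(7), np.int64(181)), (310, np.int64(18), np.int64(164), np.int64(212)), (314, np.int64(19), np.int64(164), np.int64(216)), (318, np.int64(18), np.int64(154), np.int64(182)), (322, np.int64(120), np.int64(5), np.int64(191)), (326, np.int64(10), np.int64(10), np.int64(160))]
200 [(302, np.int64(27), np.i
[... 1058 characters left out ...]
np.int64(80), np.int64(17), np.int64(132)), (306, np.int64(83), np.int64(17), np.int64(133)), (310, np.int64(18), np.int64(165), np.int64(186)), (314, np.int64(19), np.int64(163), np.int64(191)), (318, np.int64(18), np.int64(166), np.int64(186)), (322, np.int64(80), np.int64(17), np.int64(136)), (326, np.int64(78), np.int64(19), np.int64(136))]
278 [(302, np.int64(79), np.int64(15), np.int64(132)), (306, np.int64(81), np.int64(17), np.int64(107)), (310, np.int64(90), np.int64(15), np.int64(83)), (314, np.int64(79), np.int64(17), np.int64(119)), (318, np.int64(80), np.int64(17), np.int64(137)), (322, np.int64(83), np.int64(17), np.int64(136)), (326, np.int64(83), np.int64(17), np.int64(137))]
```

Run:
```python
from h import *
f=dict(np.load('end.npz'));h=cv2.cvtColor(f['img'],cv2.COLOR_RGB2HSV).astype(int)
m=(h[...,0]>13)&(h[...,0]<25)&(h[...,1]>135);P=[]
for r in list(range(178,187))+list(range(256,273,2)):
    x=np.nonzero(m[r,298:332])[0]+298
    if len(x):P.append((x.min()+x.max())/2);print(r,x.min(),x.max(),end='; ')
    if len(x):P[-1]=at(f,(P[-1],r),.1 ,'wrist')[:2]
P=np.array(P);k=np.polyfit(P[:,0],P[:,1],1);print('\nwing line',np.arctan(k[0]),'-> nut',np.arctan(k[0])-np.pi)
```

```text
178 308 318; 179 308 318; 180 308 318; 181 308 318; 182 308 318; 183 308 318; 184 308 318; 185 308 318; 186 308 318; 256 309 319; 258 309 319; 260 309 319; 262 309 319; 264 309 319; 266 310 319; 268 310 319; 270 310 319; 272 310 318; 
wing line -0.04799072215482659 -> nut -3.1895833757446197
```

The nut sits at -3.19 rad (stop -3.195, i.e. 2.4 + 0.6 past the stand's axis), the spanner is back and the arm is clear. Handing in.

```bash
python3 -c "
from station import arm
print(arm.job_done())"
```

```text
the job is handed in; nothing more can be done
None
```

I handed the job in after about 31 s: the nut was run finger-tight by its wings, then turned to its hard stop with the spanner (measured -3.19 rad, stop -3.195), and the steel spanner is back level on the small block. While I backed the spanner off, the hexagon jammed in the jaw and the nut came back about 0.2 rad; I re-tightened it and pulled the spanner straight off. The mug and plant read unmoved, the candle was not detected in the last check though the arm never came near it, and I viewed 13 pictures, over the limit of 10.

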